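# Run three linear slides through their travel and reject the one that binds

## Task

Check the three linear slides on the inspection plate one at a time, in any order: with light fingertip pushes run the carriage back home against its blue end plate, then out the whole way to the far end; the good slides stay in their nests with their carriages left at the far end. One slide binds, its carriage stopping dead part-way out: do not force it, leave the carriage where it sticks, lift that slide by its base and lay it gently and flat in the red reject tray, without dropping it. Leave everything else on the bench as it is.

Things in the scene. Friction and masses are not known exactly. Their poses are not given: they have to be found in the camera images.
- base_a (a point): centre of slide A's base, 8 mm above its underside: loose unit of 0.5 to 0.9 kg, black bar 200 (x, along the rail) x 44 (y) x 16 mm, z up; steel rail on top; at each end a plate 8 mm thick, its top 25 mm above the underside: blue at the home end (-x, nearer the robot), aluminium at the far end (+x). Its sides are free to grasp at mid-length.
- block_a (a point): centre of the top face of slide A's carriage: dark steel block with green end seals and orange top plate, 60 mm long (x, along the rail), 38 mm wide (3 mm inside the base on each side), from 19 to 49 mm above the slide's underside, so its end faces stand 24 mm clear above the end plates. Axes as the slide's.
- carriage_a (a joint): carriage of slide A along its rail, m: 0 = home, touching the blue plate; 0.124 = far end, touching the aluminium plate. Starts part-way. A good one runs the whole way at 1 to 2 N and stays where left; one that binds runs as freely at first, then stops dead part-way out, at least 40 mm short of the far plate. The slides look alike; find out by pushing.
- base_b (a point): centre of slide B's base, 8 mm above its underside: loose unit of 0.5 to 0.9 kg, black bar 200 (x, along the rail) x 44 (y) x 16 mm, z up; steel rail on top; at each end a plate 8 mm thick, its top 25 mm above the underside: blue at the home end (-x, nearer the robot), aluminium at the far end (+x). Its sides are free to grasp at mid-length.
- block_b (a point): centre of the top face of slide B's carriage: dark steel block with green end seals and orange top plate, 60 mm long (x, along the rail), 38 mm wide (3 mm inside the base on each side), from 19 to 49 mm above the slide's underside, so its end faces stand 24 mm clear above the end plates. Axes as the slide's.
- carriage_b (a joint): carriage of slide B along its rail, m: 0 = home, touching the blue plate; 0.124 = far end, touching the aluminium plate. Starts part-way. A good one runs the whole way at 1 to 2 N and stays where left; one that binds runs as freely at first, then stops dead part-way out, at least 40 mm short of the far plate. The slides look alike; find out by pushing.
- base_c (a point): centre of slide C's base, 8 mm above its underside: loose unit of 0.5 to 0.9 kg, black bar 200 (x, along the rail) x 44 (y) x 16 mm, z up; steel rail on top; at each end a plate 8 mm thick, its top 25 mm above the underside: blue at the home end (-x, nearer the robot), aluminium at the far end (+x). Its sides are free to grasp at mid-length.
- block_c (a point): centre of the top face of slide C's carriage: dark steel block with green end seals and orange top plate, 60 mm long (x, along the rail), 38 mm wide (3 mm inside the base on each side), from 19 to 49 mm above the slide's underside, so its end faces stand 24 mm clear above the end plates. Axes as the slide's.
- carriage_c (a joint): carriage of slide C along its rail, m: 0 = home, touching the blue plate; 0.124 = far end, touching the aluminium plate. Starts part-way. A good one runs the whole way at 1 to 2 N and stays where left; one that binds runs as freely at first, then stops dead part-way out, at least 40 mm short of the far plate. The slides look alike; find out by pushing.
- plate: inspection plate, fixed, mid-bench: aluminium, 300 (x) x 280 (y) x 12 mm, origin under its centre on the table. Three nests 95 mm apart along its y hold the slides on its top, their x along the plate's x; 10 mm tall steel stop bars beyond both ends of a slide and dowel pins beside it 78 mm from its middle, 2 mm clear. Bases lie 51 mm apart.
- reject_tray: red reject tray, fixed, empty, open on top: 280 (x) x 170 (y) x 40 mm outside, walls 4 mm, floor 4 mm thick; origin at the centre of its underside, on the table. It stands left or right of the plate; the like grey tray on the other side is the spare-parts tray.
- grease_pot_c (a point): bystander: small white pot with a blue lid, 36 mm across, 26 mm tall, on the plate between two nests near their far end; the point is its centre
- shim_box_c (a point): bystander: small white box with a grey lid, 42 x 30 x 20 mm, on the plate between the two other nests near their home end; the point is its centre
- spare_block_c (a point): bystander: spare steel bearing block with green end seals, 60 x 38 x 18 mm, in the grey tray; the point is its centre
- bracket_c (a point): bystander: aluminium angle bracket 44 x 70 x 42 mm in the grey tray; the point is the middle of its foot plate
- screwdriver_c (a point): bystander: yellow-handled screwdriver 190 mm long in the grey tray; the point is on its handle

How it is judged:
On the way, in this order (a step that is already met when the one before it is completed fails the run):
1. one carriage is run fully home, the other two not yet tried (((value of joint carriage_a below 0.005 m and value of joint carriage_b between 0.008 and 0.058 m and value of joint carriage_c between 0.008 and 0.058 m) or (value of joint carriage_b below 0.005 m and value of joint carriage_a between 0.008 and 0.058 m and value of joint carriage_c between 0.008 and 0.058 m) or (value of joint carriage_c below 0.005 m and value of joint carriage_a between 0.008 and 0.058 m and value of joint carriage_b between 0.008 and 0.058 m))), for 0.1 s.
2. it is run out to the far end, or to where it sticks, the other two not yet tried (((value of joint carriage_a above 0.062 m and value of joint carriage_b between 0.008 and 0.058 m and value of joint carriage_c between 0.008 and 0.058 m) or (value of joint carriage_b above 0.062 m and value of joint carriage_a between 0.008 and 0.058 m and value of joint carriage_c between 0.008 and 0.058 m) or (value of joint carriage_c above 0.062 m and value of joint carriage_a between 0.008 and 0.058 m and value of joint carriage_b between 0.008 and 0.058 m))), for 0.1 s.
3. a second carriage is run fully home, the third not yet tried (((value of joint carriage_a above 0.062 m and value of joint carriage_b below 0.005 m and value of joint carriage_c between 0.008 and 0.058 m) or (value of joint carriage_a above 0.062 m and value of joint carriage_c below 0.005 m and value of joint carriage_b between 0.008 and 0.058 m) or (value of joint carriage_b above 0.062 m and value of joint carriage_a below 0.005 m and value of joint carriage_c between 0.008 and 0.058 m) or (value of joint carriage_b above 0.062 m and value of joint carriage_c below 0.005 m and value of joint carriage_a between 0.008 and 0.058 m) or (value of joint carriage_c above 0.062 m and value of joint carriage_a below 0.005 m and value of joint carriage_b between 0.008 and 0.058 m) or (value of joint carriage_c above 0.062 m and value of joint carriage_b below 0.005 m and value of joint carriage_a between 0.008 and 0.058 m))), for 0.1 s.
4. the second is run out to the far end, or to where it sticks, the third not yet tried (((value of joint each of carriage_a, carriage_b above 0.062 m and value of joint carriage_c between 0.008 and 0.058 m) or (value of joint each of carriage_a, carriage_c above 0.062 m and value of joint carriage_b between 0.008 and 0.058 m) or (value of joint each of carriage_b, carriage_c above 0.062 m and value of joint carriage_a between 0.008 and 0.058 m))), for 0.1 s.
5. the third carriage is run fully home (((value of joint each of carriage_a, carriage_b above 0.062 m and value of joint carriage_c below 0.005 m) or (value of joint each of carriage_a, carriage_c above 0.062 m and value of joint carriage_b below 0.005 m) or (value of joint each of carriage_b, carriage_c above 0.062 m and value of joint carriage_a below 0.005 m))), for 0.1 s.
6. the third is run out too: two carriages at the far end, one where it sticks (((value of joint each of carriage_a, carriage_b above 0.119 m and value of joint carriage_c above 0.062 m) or (value of joint each of carriage_a, carriage_c above 0.119 m and value of joint carriage_b above 0.062 m) or (value of joint each of carriage_b, carriage_c above 0.119 m and value of joint carriage_a above 0.062 m))), for 0.1 s.
At the end, for the whole second after the job is handed in: The two good slides are still in their nests (moved less than 10 mm) with carriages within 5 mm of the far end; the slide that binds lies flat (within 0.08 rad) and still on the floor of the red tray, wholly inside it, its carriage still out where it sticks (within 8 mm) (((value of joint each of carriage_a, carriage_b above 0.119 m and distance of each of base_a, base_b from where it was at the start of the episode below 0.01 m and value of joint carriage_c above 0.062 m and x of base_c in the frame of reject_tray between -0.05 and 0.05 m and y of base_c in the frame of reject_tray between -0.07 and 0.07 m and z of base_c in the frame of reject_tray below 0.018 m and angle between base_c's own z axis and vertical below 0.08 rad and linear speed of slide_c below 0.02 m/s) or (value of joint each of carriage_a, carriage_c above 0.119 m and distance of each of base_a, base_c from where it was at the start of the episode below 0.01 m and value of joint carriage_b above 0.062 m and x of base_b in the frame of reject_tray between -0.05 and 0.05 m and y of base_b in the frame of reject_tray between -0.07 and 0.07 m and z of base_b in the frame of reject_tray below 0.018 m and angle between base_b's own z axis and vertical below 0.08 rad and linear speed of slide_b below 0.02 m/s) or (value of joint each of carriage_b, carriage_c above 0.119 m and distance of each of base_b, base_c from where it was at the start of the episode below 0.01 m and value of joint carriage_a above 0.062 m and x of base_a in the frame of reject_tray between -0.05 and 0.05 m and y of base_a in the frame of reject_tray between -0.07 and 0.07 m and z of base_a in the frame of reject_tray below 0.018 m and angle between base_a's own z axis and vertical below 0.08 rad and linear speed of slide_a below 0.02 m/s))); the robot touches nothing.
It fails at once if a carriage is forced: more than 80 N between the fingers and a carriage (contact force between the fingers and carriage_a above 80 N or contact force between the fingers and carriage_b above 80 N or contact force between the fingers and carriage_c above 80 N).
It fails at once if more than one slide is taken out of its nest (moved more than 20 mm) (distance of each of base_a, base_b from where it was at the start of the episode above 0.02 m or distance of each of base_a, base_c from where it was at the start of the episode above 0.02 m or distance of each of base_b, base_c from where it was at the start of the episode above 0.02 m).
It fails at once if a slide is dropped: faster than 0.5 m/s while the fingers do not hold it ((linear speed of slide_a above 0.5 m/s and contact force between the fingers and slide_a below 0.5 N) or (linear speed of slide_b above 0.5 m/s and contact force between the fingers and slide_b below 0.5 N) or (linear speed of slide_c above 0.5 m/s and contact force between the fingers and slide_c below 0.5 N)).
It fails at once if a bystander is moved more than 20 mm (distance of any of grease_pot_c, shim_box_c, spare_block_c, bracket_c, screwdriver_c from where it was at the start of the episode above 0.02 m).
It also fails if it takes over 72 s, if anything falls off the work surface, if the arm or the gripper's body presses on something with over 40 N, if the wrist force passes 120 N, or if a joint passes its speed limit or range.

## Robot

A 6-joint arm with a two-finger parallel gripper is mounted at the origin on the work surface. World frame = base frame: x ahead of the robot, y to its left, z up, the work surface at z = 0. Lengths are in m, angles in rad, forces in N, time in s.
With the tool pointing down it reaches from about 0.325 to 0.925 m from the base axis. Payload 3.1 kg.
Tool frame: the origin (TCP) lies midway between the tips of the shut fingers; the grasp point (between the pads) lies 19 mm behind it (arm.grip_depth is the distance from the TCP to the grasp point, in m); z points along the fingers, y is the direction in which the jaws open and shut (so a half turn about z gives the same grasp; the last joint's range is limited). The gripper opens to 85 mm and grips with 20 to 120 N. Pads are 22 mm wide; open, the fingers measure 114 mm over their backs; the gripper's body (76 mm by 85 mm) begins 54 mm behind the grasp point. The pads swing forward as they close: fully open they stand 13 mm farther back than shut.
Start: joints at [-1.355, 0.217, 1.613, -0, 1.311, -0.112], TCP at [0.201, -0.592, 0.231] pointing down, gripper open.
Joint ranges: [-2.75, 2.75], [-0.78, 2.1], [0.31, 2.55], [-1.13, 4.27], [0.13, 2.63], [-2.58, 2.58]. Speed limits (rad/s): [2.79, 2.79, 3.14, 3.14, 3.14, 3.14].

## Interface

Orientations are given as [roll, pitch, yaw] about the fixed x, y, z axes, in that order (R = Rz(yaw) Ry(pitch) Rx(roll)).
In Python, from bench import arm gives the robot as it stands.
- The arm moves only by the tool move_arm, never from a script. Its argument "steps" is one flat list of numbers, 7 for each row, row after row: the finger opening in cm, from 0 to 8.54, then the shift along the tool's x, y, z in cm, then the turn, a rotation vector about the tool's x, y, z in degrees. A call has 1 to 5 rows; each row shifts and turns the commanded pose from where the row before left it, along the tool's axes as they then stand; what a row does not reach is not made up. A row lasts 1/8 s, in which the tool goes at most 62.5 mm and 10.7 degrees, less where a joint would pass 70% of its speed; a pose out of reach is approached as far as the arm can. A call with a gripper value outside its range is refused whole. The fingers move at their own pace and stop on an object; the grip force is fixed at half the most. Time passes only in rows, so rows that do not move let the fingers close. It gives the time, the measured TCP pose, the force and the opening at its end, in the units of the state.
- arm.observe(): the state, without advancing time (a new reading comes with each control period).
- arm.get_image(name): name is "side" or "top"; returns a dict with "image" (420x560x3 uint8, red, green, blue), "mtx" (3x3 intrinsics, pixels), "rvec" (rotation vector, rad) and "tvec" (3), from world to camera coordinates, as OpenCV has them. Camera axes: x right, y down, z forward; pixel columns grow to the right and rows downward; lengths in m; the calibration is good to about 2 mm. A picture is of the moment at which its call begins. There is no depth.
- arm.hand_in(): hands the job in, once; it reports no verdict.
The state is a dict: "time_s": time; "qpos": joint angles; "joint_vel": joint speeds; "tau": joint torques, N m; "tcp_pos": TCP position; "tool_rot": TCP orientation; "contact_force": force on the tool from outside, world axes, zero at the start; "ft_torque": the same for the moment, N m; "grip_width": finger opening in m.
Only numpy, scipy, OpenCV 4.12 (cv2) and the standard library are available. Lean on these libraries where they do the work, as an engineer would, in place of code of your own. Each camera call takes 0.05 s, during which the arm holds its last target. There are 200 camera calls.

## Working session

There is one attempt and no reset: what is moved stays moved. The work goes in short steps, Python scripts to look and compute and a tool call to move; the robot and the scene stay as the last step left them, time stands still between calls to the robot, and variables do not carry over. Pictures are saved under pics/ and viewed, about 8 in all and at most 12, crops included, and the job is handed in when it is done.

Besides the shell and the picture viewer there is one more tool, called after "Request:" as name(argument=value, ...) on one line, values as JSON. move_arm: Moves the arm, as the interface text tells. Its arguments: {"type":"object","properties":{"steps":{"type":"array","items":{"type":"number"}}},"required":["steps"]}

```bash
mkdir -p pics; ls; python3 - <<'E'
from bench import arm
import cv2
print(arm.observe())
for n in("top","side"):
    d=arm.get_image(n); cv2.imwrite(f"pics/{n}0.png",d["image"][:,:,::-1]); print(n,d["mtx"].tolist(),d["rvec"],d["tvec"])
E
```

```text
pics
{'time_s': 0.0, 'qpos': array([-1.35521499e+00,  2.17766016e-01,  1.61495199e+00,  2.99036892e-05,
        1.31130696e+00, -1.12194241e-01]), 'joint_vel': array([-0.00031096,  0.00018207, -0.00032551,  0.00092178,  0.00085267,
        0.00077194]), 'tau': array([-1.69774368e-03, -3.96846700e+01, -3.03851902e+01, -2.16721282e-04,
        9.68611857e-03, -2.05341493e-06]), 'tcp_pos': array([ 0.20106583, -0.59090103,  0.2299516 ]), 'tool_rot': array([-3.13917887e+00, -3.01021100e-04,  3.27767507e-01]), 'contact_force': array([-0.5107666 , -0.34508559, -0.59507713]), 'ft_torque': array([-0.04696263, -0.04333958, -0.01733992]), 'grip_width': 0.08566653057961651}
top [[427.2765766435369, 0.0, 275.8737122371574], [0.0, 427.2765766435369, 209.57681861560548], [0.0, 0.0, 1.0]] [ 2.13055944 -2.07842004  0.23678896] [-0.0150515   0.54368828  0.90200987]
side [[482.52200807924197, 0.0, 281.4123863217479], [0.0, 482.52200807924197, 208.37859906712387], [0.0, 0.0, 1.0]] [ 0.72743163 -2.67429312  1.02222429] [0.47414016 0.2358276  1.05162923]
```

View pics/top0.png

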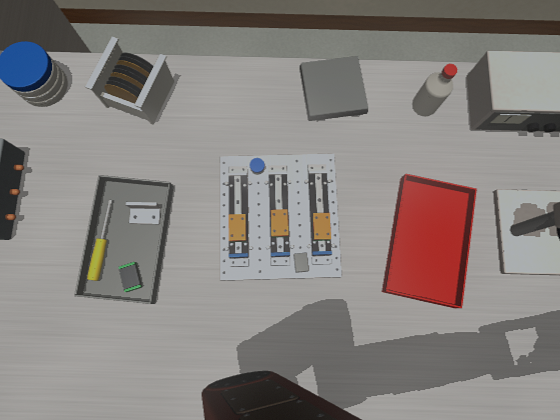

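View pics/side0.png

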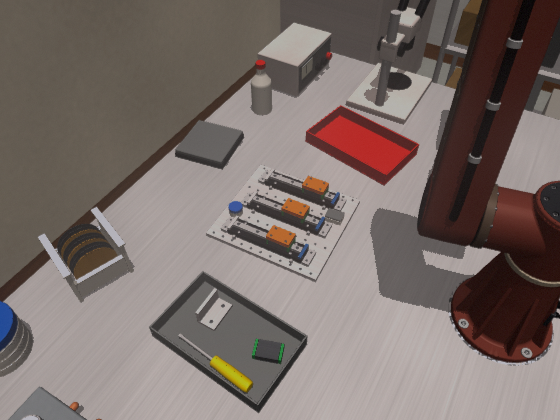

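Top view: plate at centre (220–340, 153–280), red tray right (385–475, 175–305), grey tray left. Enlarging for measurement.

```bash
python3 - <<'E'
import cv2
a=cv2.imread("pics/top0.png")[145:290,210:350]; cv2.imwrite("pics/t1.png",cv2.resize(a,None,fx=4,fy=4,interpolation=cv2.INTER_CUBIC))
a=cv2.imread("pics/side0.png")[160:275,205:365]; cv2.imwrite("pics/s1.png",cv2.resize(a,None,fx=5,fy=5,interpolation=cv2.INTER_CUBIC))
E
```

```text
(no output)
```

View pics/t1.png

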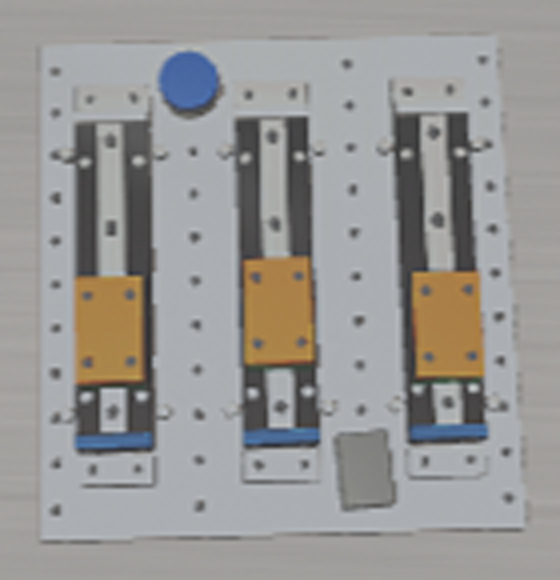

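View pics/s1.png

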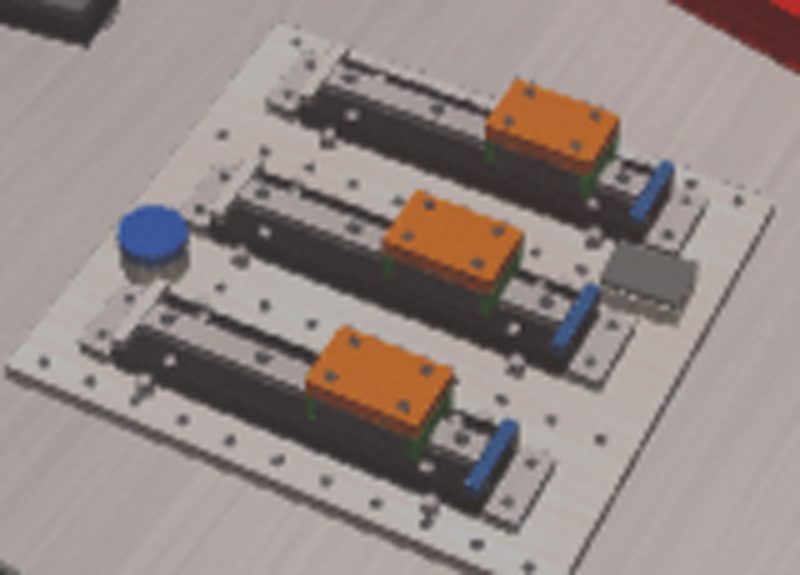

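t1 shows three carriages (orange plates at about (110,330), (280,310), (447,323) in the crop), pot at (188,80), shim box at (365,470) between the middle and right nests; s1 shows the same from the side, nearest slide = left one. Triangulating screw holes and corners.

```bash
cat > h.py <<'E'
import numpy as np, cv2
C={"top":(427.2765766,275.87371,209.5768186,[2.13055944,-2.07842004,.23678896],[-.0150515,.54368828,.90200987]),
"side":(482.522008,281.412386,208.378599,[.72743163,-2.67429312,1.02222429],[.47414016,.2358276,1.05162923])}
def cam(n):
    f,cx,cy,r,t=C[n];R=cv2.Rodrigues(np.array(r))[0]
    return np.array([[f,0,cx],[0,f,cy],[0,0,1.]]),R,np.array(t)
def P(n):
    K,R,t=cam(n);return K@np.c_[R,t]
def tri(a,b):
    X=cv2.triangulatePoints(P("top"),P("side"),np.array(a,float).T,np.array(b,float).T);return (X[:3]/X[3]).T
def onz(n,p,z):
    K,R,t=cam(n);o=-R.T@t;p=np.atleast_2d(np.array(p,float));d=np.c_[p,np.ones(len(p))]@np.linalg.inv(K).T@R
    return o+d*((z-o[2])/d[:,2])[:,None]
def proj(n,X):
    x=np.atleast_2d(X)@P(n)[:,:3].T+P(n)[:,3];return x[:,:2]/x[:,2:]
def T(p,x0=210,y0=145,s=4):return (np.array(p)+.5)/s-.5+[x0,y0]
def S(p,x0=205,y0=160,s=5):return (np.array(p)+.5)/s-.5+[x0,y0]
E
python3 - <<'E'
from h import *
np.set_printoptions(precision=4,suppress=True)
H={"L":([(88,295),(130,295),(130,362),(88,362)],[(330,377),(352,345),(427,370),(404,406)]),
"M":([(257,278),(299,276),(301,342),(259,344)],[(409,236),(428,205),(498,232),(477,267)]),
"R":([(426,290),(467,289),(473,355),(429,356)],[(509,122),(530,92),(595,116),(577,146)])}
for k,(a,b) in H.items():
    X=tri(T(a),S(b));c=X.mean(0);d=X[[0,1]].mean(0)-X[[2,3]].mean(0)
    print(k,c,"yaw",np.arctan2(d[1],d[0]),"topz.061",onz("top",T(a),.061).mean(0),"side",onz("side",S(b),.061).mean(0),X[:,2])
pl=[(40,45),(497,37),(524,528),(40,540)];Q=onz("top",T(pl),.012);print("plate",Q,Q.mean(0))
print(tri(T(pl[:3]),S([(8,370),(280,25),(775,208)])))
for a,b in [(0,1),(1,2),(2,3),(3,0)]:
    d=Q[b]-Q[a];print(np.linalg.norm(d[:2]),np.arctan2(d[1],d[0]))
B=onz("top",T([(75,442),(153,440),(243,438),(320,435),(408,434),(488,431)]),.037);print("blue",B)
t=[(403,176),(475,187),(462,306),(385,294)];Q=onz("top",t,.04);print("tray",Q,Q.mean(0));d=Q[[0,1]].mean(0)-Q[[2,3]].mean(0);print(np.linalg.norm(d),np.arctan2(d[1],d[0]))
print(tri(t[:2]+t[2:],[(306,141),(341,109),(418,150),(384,180)]))
E
```

```text
L [0.5031 0.0847 0.0589] yaw 0.05195701143248447 topz.061 [0.5024 0.0845 0.061 ] side [0.5025 0.0862 0.061 ] [0.0587 0.0567 0.0605 0.0596]
M [ 0.5162 -0.01    0.0584] yaw 0.05456844972207346 topz.061 [ 0.5153 -0.0101  0.061 ] side [ 0.5154 -0.0079  0.061 ] [0.0599 0.059  0.0586 0.0561]
R [ 0.511  -0.1052  0.0594] yaw 0.07021822203449937 topz.061 [ 0.5106 -0.1051  0.061 ] side [ 0.5105 -0.1037  0.061 ] [0.0587 0.0608 0.0587 0.0593]
plate [[ 0.6856  0.1388  0.012 ]
 [ 0.698  -0.1398  0.012 ]
 [ 0.4013 -0.1536  0.012 ]
 [ 0.3877  0.1229  0.012 ]] [ 0.5431 -0.0079  0.012 ]
[[ 0.6861  0.1392  0.0061]
 [ 0.7001 -0.1403  0.0075]
 [ 0.4017 -0.1546  0.0058]]
0.2789083141141632 -1.5264045294291122
0.2970465466665707 -3.0951760886611335
0.2768651084806537 1.6198743215028493
0.298355126019794 0.05326622248106618
blue [[ 0.4413  0.1029  0.037 ]
 [ 0.4435  0.0591  0.037 ]
 [ 0.4459  0.0083  0.037 ]
 [ 0.4487 -0.0351  0.037 ]
 [ 0.4505 -0.0847  0.037 ]
 [ 0.4533 -0.1299  0.037 ]]
tray [[ 0.6369 -0.298   0.04  ]
 [ 0.6144 -0.4652  0.04  ]
 [ 0.342  -0.4153  0.04  ]
 [ 0.3637 -0.2469  0.04  ]] [ 0.4892 -0.3564  0.04  ]
0.27744390232710603 -0.18290781582895915
[[ 0.6503 -0.314  -0.0102]
 [ 0.6164 -0.4772  0.0167]
 [ 0.3409 -0.4322  0.0012]
 [ 0.3698 -0.2518  0.0162]]
```

Request:
move_arm(steps=[0, 0, 0, 0, 0, 0, 8, 0, 0, 0, 0, 0, 0, 8, 0, 3.7, -4.5, 0, 0, 0, 0, 0, 3.7, -4.5, 0, 0, 0, 0, 0, 3.7, -4.5, 0, 0, 0, 0])

```text
time_s: 0.72
tcp_pos: [0.3061, -0.4498, 0.2306]
tool_rot: [-3.141, 0.0, 0.048]
contact_force: [0.8, -0.5, -0.3]
grip_width: 0.0002
```

Request:
move_arm(steps=[0, 3.5, -4.3, 1, 0, 0, 0, 0, 3.5, -4.3, 1, 0, 0, 0, 0, 3.5, -4.3, 1, 0, 0, 0, 0, 3.5, -4.3, 1, 0, 0, 0, 0, 3.5, -4.3, 1, 0, 0, 0])

```text
time_s: 1.35
tcp_pos: [0.4705, -0.2265, 0.1807]
tool_rot: [-3.141, 0.0, 0.048]
contact_force: [0.5, -0.8, -0.3]
grip_width: -0.0003
```

Request:
move_arm(steps=[0, 3.3, -4, 2, 0, 0, 0, 0, 3.3, -4, 2, 0, 0, 0, 0, 3.2, -4, 2, 0, 0, 0, 0, 0, 0, 4, 0, 0, 0, 0, 0, 0, 1, 0, 0, 0])

```text
time_s: 1.98
tcp_pos: [0.5591, -0.102, 0.0677]
tool_rot: [-3.139, 0.007, 0.05]
contact_force: [-0.3, -0.6, -1.2]
grip_width: 0.0002
```

Request:
move_arm(steps=[0, 0.3, 0, 0, 0, 0, 0, 0, 0, 0, 1.3, 0, 0, 0, 0, 0, 0, 1.2, 0, 0, 0, 0, -0.5, 0, 0, 0, 0, 0, 0, 0, 0, 0, 0, 0])

```text
schema error: expected a multiple of 7 numbers
```

```bash
python3 - <<'E'
from bench import arm
import cv2
d=arm.get_image("side")["image"][160:275,205:365,::-1]; cv2.imwrite("pics/s2.png",cv2.resize(d,None,fx=5,fy=5,interpolation=cv2.INTER_CUBIC)); print(arm.observe()["tcp_pos"])
E
```

```text
[ 0.55918116 -0.1026604   0.06783983]
```

View pics/s2.png

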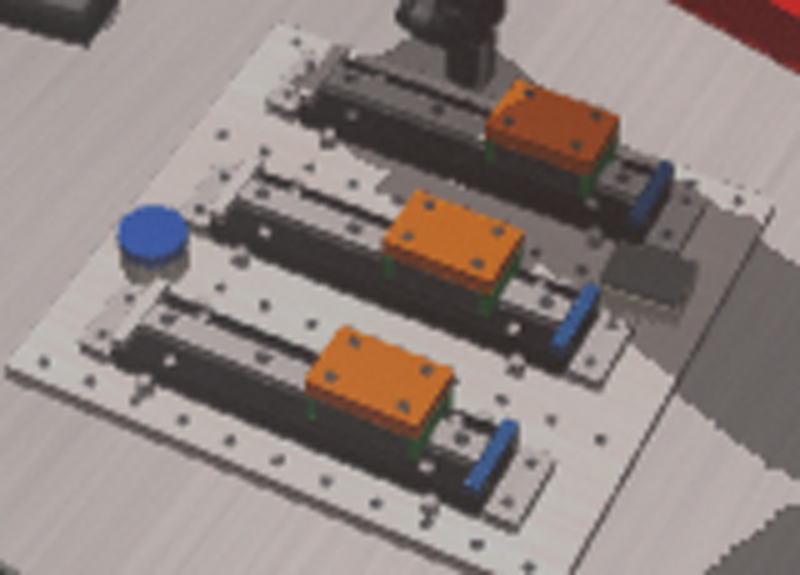

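s2 shows the shut fingers (tip about (470,85)) above the right slide's rail, just beyond its carriage, as planned. Descend and push home.

Request:
move_arm(steps=[0, 0.3, 0, 1.2, 0, 0, 0, 0, 0, 0, 1.0, 0, 0, 0, 0, -0.5, 0, 0, 0, 0, 0, 0, -0.7, 0, 0, 0, 0, 0, 0, -0.7, 0, 0, 0, 0, 0])

```text
time_s: 2.65
tcp_pos: [0.5462, -0.1048, 0.05]
tool_rot: [3.141, -0.002, 0.048]
contact_force: [1.4, -0.0, -1.0]
grip_width: -0.0002
```

Request:
move_arm(steps=[0, -0.6, 0, 0, 0, 0, 0, 0, -0.5, 0, 0, 0, 0, 0, 0, -0.3, 0, 0, 0, 0, 0, 0, -0.1, 0, 0, 0, 0, 0, 0, -0.1, 0, 0, 0, 0, 0])

```text
time_s: 3.28
tcp_pos: [0.5303, -0.1052, 0.0495]
tool_rot: [3.142, -0.0, 0.049]
contact_force: [1.2, 0.3, 1.1]
grip_width: -0.0001
```

Request:
move_arm(steps=[0, -0.2, 0, 0, 0, 0, 0, 0, -0.15, 0, 0, 0, 0, 0, 0, -0.15, 0, 0, 0, 0, 0, 0, 0, 0, 0, 0, 0, 0])

```text
time_s: 3.78
tcp_pos: [0.5273, -0.1053, 0.0498]
tool_rot: [3.141, -0.006, 0.048]
contact_force: [7.4, 1.8, -2.9]
grip_width: -0.0002
```

Request:
move_arm(steps=[0, 0.5, 0, -0.5, 0, 0, 0, 0, 0, 0, -2.5, 0, 0, 0, 0, -4.8, 0, 0, 0, 0, 0, 0, -4.8, 0, 0, 0, 0, 0, 0, 0, 0, 1.5, 0, 0, 0])

```text
time_s: 4.4
tcp_pos: [0.4298, -0.1089, 0.0633]
tool_rot: [-3.14, 0.005, 0.048]
contact_force: [0.1, -0.5, -0.5]
grip_width: 0.0
```

Request:
move_arm(steps=[0, 0, 0, 1.5, 0, 0, 0, 0, 0, 0, 0, 0, 0, 0, 0, 0.6, 0, 0, 0, 0, 0, 0, 0.8, 0, 0, 0, 0, 0, 0, 0.8, 0, 0, 0, 0, 0])

```text
time_s: 5.03
tcp_pos: [0.457, -0.1089, 0.0495]
tool_rot: [3.141, 0.0, 0.049]
contact_force: [-1.7, -0.6, 0.1]
grip_width: 0.0002
```

Request:
move_arm(steps=[0, 1, 0, 0, 0, 0, 0, 0, 1, 0, 0, 0, 0, 0, 0, 1, 0, 0, 0, 0, 0, 0, 0.8, 0, 0, 0, 0, 0, 0, 0.4, 0, 0, 0, 0, 0])

```text
time_s: 5.65
tcp_pos: [0.4986, -0.1067, 0.0493]
tool_rot: [-3.142, -0.0, 0.049]
contact_force: [-0.8, 0.2, 1.9]
grip_width: -0.0002
```

Request:
move_arm(steps=[0, 0.3, 0, 0, 0, 0, 0, 0, 0.2, 0, 0, 0, 0, 0, 0, 0.2, 0, 0, 0, 0, 0, 0, 0.2, 0, 0, 0, 0, 0, 0, 0.2, 0, 0, 0, 0, 0])

```text
time_s: 6.28
tcp_pos: [0.509, -0.1061, 0.0493]
tool_rot: [-3.141, 0.0, 0.048]
contact_force: [-1.4, 0.4, 1.2]
grip_width: 0.0002
```

Request:
move_arm(steps=[0, 0.2, 0, 0, 0, 0, 0, 0, 0.2, 0, 0, 0, 0, 0, 0, 0.2, 0, 0, 0, 0, 0, 0, 0.2, 0, 0, 0, 0, 0, 0, 0.2, 0, 0, 0, 0, 0])

```text
time_s: 6.9
tcp_pos: [0.5191, -0.1057, 0.0492]
tool_rot: [-3.141, 0.0, 0.049]
contact_force: [-1.3, 1.6, -0.3]
grip_width: 0.0002
```

Request:
move_arm(steps=[0, 0.2, 0, 0, 0, 0, 0, 0, 0.2, 0, 0, 0, 0, 0, 0, 0.2, 0, 0, 0, 0, 0, 0, 0.2, 0, 0, 0, 0, 0, 0, 0.2, 0, 0, 0, 0, 0])

```text
time_s: 7.52
tcp_pos: [0.5291, -0.1052, 0.0493]
tool_rot: [-3.142, 0.0, 0.049]
contact_force: [-1.3, 0.8, 0.3]
grip_width: -0.0002
```

Request:
move_arm(steps=[0, 0.2, 0, 0, 0, 0, 0, 0, 0.3, 0, 0, 0, 0, 0, 0, 0.3, 0, 0, 0, 0, 0, 0, 0.2, 0, 0, 0, 0, 0])

```text
time_s: 8.02
tcp_pos: [0.5393, -0.1048, 0.0493]
tool_rot: [3.142, -0.0, 0.049]
contact_force: [-2.1, 1.2, -0.1]
grip_width: 0.0002
```

Request:
move_arm(steps=[0, 0.6, 0, 0, 0, 0, 0, 0, 0.7, 0, 0, 0, 0, 0, 0, 0.5, 0, 0, 0, 0, 0, 0, 0.3, 0, 0, 0, 0, 0, 0, 0.2, 0, 0, 0, 0, 0])

```text
time_s: 8.65
tcp_pos: [0.5623, -0.1037, 0.0494]
tool_rot: [3.141, -0.0, 0.049]
contact_force: [-1.3, 0.2, -0.0]
grip_width: 0.0
```

Request:
move_arm(steps=[0, 0.3, 0, 0, 0, 0, 0, 0, 0.2, 0, 0, 0, 0, 0, 0, 0.2, 0, 0, 0, 0, 0, 0, 0.2, 0, 0, 0, 0, 0, 0, 0.1, 0, 0, 0, 0, 0])

```text
time_s: 9.28
tcp_pos: [0.5696, -0.1033, 0.0493]
tool_rot: [-3.141, 0.006, 0.049]
contact_force: [-8.3, -1.0, 7.2]
grip_width: -0.0001
```

Request:
move_arm(steps=[0, -0.5, 0, -1, 0, 0, 0, 0, 0, 0, -2.5, 0, 0, 0, 0, 0.4, -4.8, 0, 0, 0, 0, 0, 0.3, -4.8, 0, 0, 0, 0, 0, 0, 0, 1.5, 0, 0, 0])

```text
time_s: 9.9
tcp_pos: [0.5718, -0.0046, 0.0715]
tool_rot: [3.141, -0.007, 0.052]
contact_force: [0.3, 0.3, -0.1]
grip_width: 0.0001
```

Request:
move_arm(steps=[0, 0, 0, 2, 0, 0, 0, 0, 0, 0, 0, 0, 0, 0, 0, -0.7, 0, 0, 0, 0, 0, 0, -0.8, 0, 0, 0, 0, 0, 0, -0.8, 0, 0, 0, 0, 0])

```text
time_s: 10.52
tcp_pos: [0.5467, -0.0089, 0.05]
tool_rot: [3.141, -0.002, 0.048]
contact_force: [1.5, -1.0, -0.4]
grip_width: -0.0003
```

Request:
move_arm(steps=[0, -0.8, 0, 0, 0, 0, 0, 0, -0.6, 0, 0, 0, 0, 0, 0, -0.4, 0, 0, 0, 0, 0, 0, -0.2, 0, 0, 0, 0, 0, 0, -0.1, 0, 0, 0, 0, 0])

```text
time_s: 11.15
tcp_pos: [0.5255, -0.0092, 0.0494]
tool_rot: [-3.141, -0.0, 0.049]
contact_force: [1.1, 0.6, 1.3]
grip_width: -0.0001
```

Request:
move_arm(steps=[0, -0.2, 0, 0, 0, 0, 0, 0, -0.2, 0, 0, 0, 0, 0, 0, -0.2, 0, 0, 0, 0, 0, 0, -0.1, 0, 0, 0, 0, 0, 0, 0, 0, 0, 0, 0, 0])

```text
time_s: 11.78
tcp_pos: [0.5219, -0.0095, 0.0505]
tool_rot: [3.141, -0.008, 0.048]
contact_force: [7.7, 1.9, -2.5]
grip_width: 0.0002
```

Request:
move_arm(steps=[0, 0.5, 0, -0.5, 0, 0, 0, 0, 0, 0, -2.5, 0, 0, 0, 0, -4.8, 0, 0, 0, 0, 0, 0, -4.8, 0, 0, 0, 0, 0, 0, 0, 0, 1.5, 0, 0, 0])

```text
time_s: 12.4
tcp_pos: [0.4224, -0.0134, 0.0631]
tool_rot: [-3.141, 0.006, 0.048]
contact_force: [-0.1, -0.5, 0.1]
grip_width: -0.0002
```

Request:
move_arm(steps=[0, 0, 0, 1.5, 0, 0, 0, 0, 0, 0, 0, 0, 0, 0, 0, 0.8, 0, 0, 0, 0, 0, 0, 1, 0, 0, 0, 0, 0, 0, 1, 0, 0, 0, 0, 0])

```text
time_s: 13.02
tcp_pos: [0.4565, -0.0127, 0.0495]
tool_rot: [3.142, 0.0, 0.049]
contact_force: [-1.1, -0.1, 0.3]
grip_width: -0.0003
```

Request:
move_arm(steps=[0, 1, 0, 0, 0, 0, 0, 0, 1, 0, 0, 0, 0, 0, 0, 0.9, 0, 0, 0, 0, 0, 0, 0.6, 0, 0, 0, 0, 0, 0, 0.3, 0, 0, 0, 0, 0])

```text
time_s: 13.65
tcp_pos: [0.4938, -0.0108, 0.0493]
tool_rot: [3.142, 0.0, 0.049]
contact_force: [-0.5, 0.6, 0.9]
grip_width: 0.0003
```

Request:
move_arm(steps=[0, 0.3, 0, 0, 0, 0, 0, 0, 0.2, 0, 0, 0, 0, 0, 0, 0.2, 0, 0, 0, 0, 0, 0, 0.2, 0, 0, 0, 0, 0, 0, 0.2, 0, 0, 0, 0, 0])

```text
time_s: 14.28
tcp_pos: [0.5044, -0.0103, 0.0493]
tool_rot: [-3.142, 0.0, 0.049]
contact_force: [-0.2, 0.6, 1.0]
grip_width: -0.0
```

Request:
move_arm(steps=[0, 0.2, 0, 0, 0, 0, 0, 0, 0.2, 0, 0, 0, 0, 0, 0, 0.2, 0, 0, 0, 0, 0, 0, 0.2, 0, 0, 0, 0, 0, 0, 0.1, 0, 0, 0, 0, 0])

```text
time_s: 14.9
tcp_pos: [0.5135, -0.0099, 0.0493]
tool_rot: [-3.142, 0.0, 0.049]
contact_force: [-1.9, -0.0, 1.8]
grip_width: 0.0002
```

Request:
move_arm(steps=[0, 0.2, 0, 0, 0, 0, 0, 0, 0.2, 0, 0, 0, 0, 0, 0, 0.2, 0, 0, 0, 0, 0, 0, 0.2, 0, 0, 0, 0, 0, 0, 0.1, 0, 0, 0, 0, 0])

```text
time_s: 15.52
tcp_pos: [0.5225, -0.0095, 0.0493]
tool_rot: [-3.142, 0.0, 0.048]
contact_force: [-1.5, 1.1, 0.3]
grip_width: 0.0002
```

Request:
move_arm(steps=[0, 0.2, 0, 0, 0, 0, 0, 0, 0.2, 0, 0, 0, 0, 0, 0, 0.2, 0, 0, 0, 0, 0])

```text
time_s: 15.9
tcp_pos: [0.5285, -0.0091, 0.0493]
tool_rot: [-3.142, 0.0, 0.049]
contact_force: [-1.6, 0.2, 0.4]
grip_width: 0.0002
```

Request:
move_arm(steps=[0, 0.7, 0, 0, 0, 0, 0, 0, 0.8, 0, 0, 0, 0, 0, 0, 0.8, 0, 0, 0, 0, 0, 0, 0.5, 0, 0, 0, 0, 0, 0, 0.2, 0, 0, 0, 0, 0])

```text
time_s: 16.52
tcp_pos: [0.5589, -0.0078, 0.0494]
tool_rot: [3.141, -0.0, 0.049]
contact_force: [-1.4, 0.5, -0.6]
grip_width: 0.0
```

Request:
move_arm(steps=[0, 0.2, 0, 0, 0, 0, 0, 0, 0.2, 0, 0, 0, 0, 0, 0, 0.2, 0, 0, 0, 0, 0, 0, 0.1, 0, 0, 0, 0, 0])

```text
time_s: 17.02
tcp_pos: [0.5646, -0.0075, 0.0493]
tool_rot: [3.141, 0.002, 0.049]
contact_force: [-5.3, -0.7, 3.5]
grip_width: -0.0004
```

Request:
move_arm(steps=[0, -0.5, 0, -1, 0, 0, 0, 0, 0, 0, -2.5, 0, 0, 0, 0, 0.1, -4.8, 0, 0, 0, 0, 0, 0, -4.8, 0, 0, 0, 0, 0, 0, 0, 1.5, 0, 0, 0])

```text
time_s: 17.65
tcp_pos: [0.5587, 0.0912, 0.0716]
tool_rot: [-3.141, -0.006, 0.053]
contact_force: [0.0, -0.5, -0.5]
grip_width: -0.0001
```

Request:
move_arm(steps=[0, 0, 0, 2, 0, 0, 0, 0, 0, 0, 0, 0, 0, 0, 0, -0.7, 0, 0, 0, 0, 0, 0, -0.8, 0, 0, 0, 0, 0, 0, -0.8, 0, 0, 0, 0, 0])

```text
time_s: 18.27
tcp_pos: [0.5343, 0.0867, 0.05]
tool_rot: [3.141, -0.003, 0.048]
contact_force: [1.2, -1.0, -0.0]
grip_width: -0.0001
```

Request:
move_arm(steps=[0, -0.6, 0, 0, 0, 0, 0, 0, -0.5, 0, 0, 0, 0, 0, 0, -0.3, 0, 0, 0, 0, 0, 0, -0.2, 0, 0, 0, 0, 0, 0, -0.1, 0, 0, 0, 0, 0])

```text
time_s: 18.9
tcp_pos: [0.5179, 0.0866, 0.0498]
tool_rot: [-3.141, -0.003, 0.048]
contact_force: [4.4, 0.6, 0.5]
grip_width: -0.0001
```

Request:
move_arm(steps=[0, -0.2, 0, 0, 0, 0, 0, 0, -0.1, 0, 0, 0, 0, 0, 0, 0, 0, 0, 0, 0, 0])

```text
time_s: 19.27
tcp_pos: [0.517, 0.0867, 0.0502]
tool_rot: [-3.141, -0.008, 0.048]
contact_force: [8.5, 1.2, -2.7]
grip_width: -0.0001
```

Request:
move_arm(steps=[0, 0.5, 0, -0.5, 0, 0, 0, 0, 0, 0, -2.5, 0, 0, 0, 0, -4.8, 0, 0, 0, 0, 0, 0, -4.8, 0, 0, 0, 0, 0, 0, 0, 0, 1.5, 0, 0, 0])

```text
time_s: 19.9
tcp_pos: [0.417, 0.082, 0.0627]
tool_rot: [-3.141, 0.007, 0.049]
contact_force: [-0.1, -0.5, -0.5]
grip_width: 0.0001
```

Request:
move_arm(steps=[0, 0, 0, 1.5, 0, 0, 0, 0, 0, 0, 0, 0, 0, 0, 0, 0.8, 0, 0, 0, 0, 0, 0, 1, 0, 0, 0, 0, 0, 0, 1, 0, 0, 0, 0, 0])

```text
time_s: 20.52
tcp_pos: [0.4516, 0.0832, 0.0494]
tool_rot: [-3.141, 0.001, 0.048]
contact_force: [-2.2, -0.3, 0.3]
grip_width: 0.0002
```

Request:
move_arm(steps=[0, 1, 0, 0, 0, 0, 0, 0, 1, 0, 0, 0, 0, 0, 0, 0.9, 0, 0, 0, 0, 0, 0, 0.6, 0, 0, 0, 0, 0, 0, 0.3, 0, 0, 0, 0, 0])

```text
time_s: 21.15
tcp_pos: [0.4891, 0.085, 0.0493]
tool_rot: [3.142, 0.0, 0.049]
contact_force: [-2.2, 0.5, 2.1]
grip_width: -0.0003
```

Request:
move_arm(steps=[0, 0.2, 0, 0, 0, 0, 0, 0, 0.2, 0, 0, 0, 0, 0, 0, 0.2, 0, 0, 0, 0, 0, 0, 0.2, 0, 0, 0, 0, 0])

```text
time_s: 21.65
tcp_pos: [0.4968, 0.0855, 0.0493]
tool_rot: [-3.141, -0.0, 0.049]
contact_force: [-1.8, 1.7, 1.2]
grip_width: 0.0001
```

q ≈ 62 mm; creep on.

Request:
move_arm(steps=[0, 0.2, 0, 0, 0, 0, 0, 0, 0.1, 0, 0, 0, 0, 0, 0, 0.2, 0, 0, 0, 0, 0, 0, 0.1, 0, 0, 0, 0, 0])

```text
time_s: 22.15
tcp_pos: [0.5028, 0.0857, 0.0493]
tool_rot: [-3.142, 0.0, 0.048]
contact_force: [-1.8, 0.9, 0.4]
grip_width: 0.0001
```

Request:
move_arm(steps=[0, 0.2, 0, 0, 0, 0, 0, 0, 0.1, 0, 0, 0, 0, 0, 0, 0.2, 0, 0, 0, 0, 0, 0, 0.1, 0, 0, 0, 0, 0])

```text
time_s: 22.65
tcp_pos: [0.506, 0.0858, 0.0489]
tool_rot: [3.141, 0.007, 0.049]
contact_force: [-9.3, -0.1, 8.0]
grip_width: 0.0001
```

Carriage of the left slide stops dead at q≈71 mm (9 N). It's the reject. Back off, rise, open, centre over its base.

Request:
move_arm(steps=[0, -0.6, 0, -1, 0, 0, 0, 0, 0, 0, -5, 0, 0, 0, 8.5, 2, 0, 0, 0, 0, 0, 8.5, 2.1, 0, 0, 0, 0, 0, 8.5, 0, 0, 0, 0, 0, 0])

```text
time_s: 23.28
tcp_pos: [0.5462, 0.0875, 0.1109]
tool_rot: [3.141, -0.005, 0.048]
contact_force: [-0.7, 0.8, -0.5]
grip_width: 0.0545
```

```bash
python3 - <<'E'
from bench import arm
import cv2, numpy as np
s=arm.get_image("side")["image"][160:275,205:365,::-1]; t=arm.get_image("top")["image"][145:290,210:350,::-1]
s=cv2.resize(s,(448,322),interpolation=cv2.INTER_CUBIC);t=cv2.resize(t,(350,362),interpolation=cv2.INTER_CUBIC)
o=np.zeros((362,798,3),np.uint8);o[:322,:448]=s;o[:,448:]=t;cv2.imwrite("pics/c3.png",o); print(arm.observe()["tcp_pos"],arm.observe()["grip_width"])
E
```

```text
[0.54355743 0.08757104 0.10953875] 0.06890974214836483
```

View pics/c3.png

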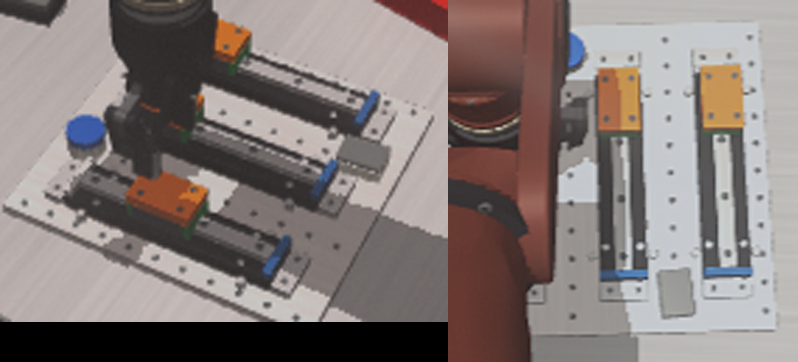

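c3 shows the middle and right carriages at the far end, the left one stopped mid-way, fingers open above it. Descend.

Request:
move_arm(steps=[8.5, 0, 0, 1, 0, 0, 0, 8.5, 0, 0, 3, 0, 0, 0, 8.5, 0, 0, 3, 0, 0, 0, 8.5, 0, 0, 1.8, 0, 0, 0, 8.5, 0, 0, 0.7, 0, 0, 0])

```text
time_s: 24.0
tcp_pos: [0.5421, 0.0876, 0.0126]
tool_rot: [-3.142, 0.003, 0.049]
contact_force: [-1.0, -0.6, 0.8]
grip_width: 0.0851
```

Request:
move_arm(steps=[6, 0, 0, 0, 0, 0, 0, 6, 0, 0, 0, 0, 0, 0, 5.4, 0, 0, 0, 0, 0, 0, 5.4, 0, 0, 0, 0, 0, 0])

```text
time_s: 24.5
tcp_pos: [0.5443, 0.0877, 0.015]
tool_rot: [3.142, -0.001, 0.049]
contact_force: [0.3, 0.6, -0.2]
grip_width: 0.0541
```

Request:
move_arm(steps=[5, 0, 0, 0.2, 0, 0, 0, 4.8, 0, 0, 0.2, 0, 0, 0, 4.8, 0, 0, 0, 0, 0, 0])

```text
time_s: 24.88
tcp_pos: [0.5433, 0.0877, 0.0099]
tool_rot: [-3.142, 0.001, 0.049]
contact_force: [0.5, 0.2, -0.4]
grip_width: 0.0481
```

```bash
python3 - <<'E'
from bench import arm
import cv2, numpy as np
s=arm.get_image("side")["image"][180:270,205:315,::-1]
cv2.imwrite("pics/c4.png",cv2.resize(s,None,fx=6.5,fy=6.5,interpolation=cv2.INTER_CUBIC));print(arm.observe()["tcp_pos"])
E
```

```text
[0.54346826 0.08766438 0.01005677]
```

View pics/c4.png

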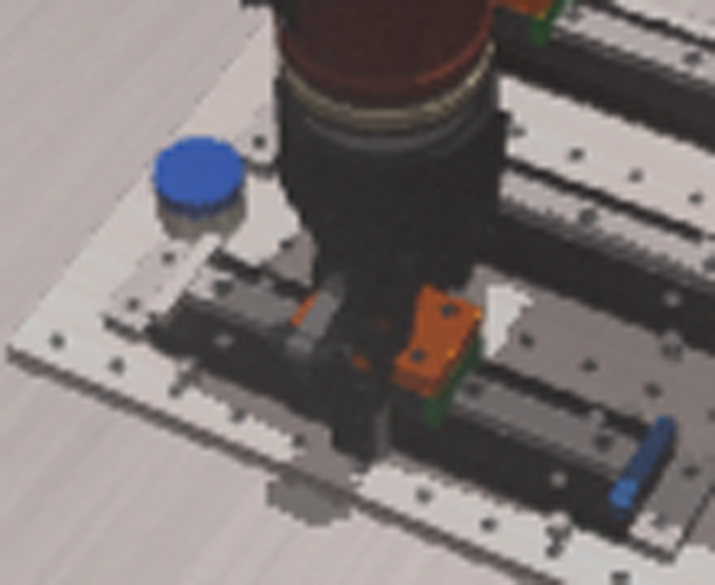

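c4: the near finger's tip (≈(362,462)) reaches almost to the plate beside the base, no vertical force. Close the grip.

Request:
move_arm(steps=[3.5, 0, 0, 0, 0, 0, 0, 3, 0, 0, 0, 0, 0, 0, 3, 0, 0, 0, 0, 0, 0])

```text
time_s: 25.3
tcp_pos: [0.5438, 0.0877, 0.0105]
tool_rot: [-3.142, -0.0, 0.049]
contact_force: [-0.2, -0.6, 2.5]
grip_width: 0.0425
```

Request:
move_arm(steps=[3, 0, 0, -0.1, 0, 0, 0, 3, 0, 0, -0.3, 0, 0, 0, 3, 0, 0, -0.5, 0, 0, 0, 3, 0, 0, -0.6, 0, 0, 0, 3, 0, 0, 0, 0, 0, 0])

```text
time_s: 25.92
tcp_pos: [0.5434, 0.0877, 0.0257]
tool_rot: [-3.142, 0.001, 0.049]
contact_force: [0.4, 0.0, -6.6]
grip_width: 0.0425
```

Request:
move_arm(steps=[3, 0, 0, -1, 0, 0, 0, 3, 0, 0, -2, 0, 0, 0, 3, 0, 0, -2.5, 0, 0, 0, 3, 0, 0, -2, 0, 0, 0, 3, -0.3, 1.5, -1, 0, 0, 0])

```text
time_s: 26.55
tcp_pos: [0.5422, 0.0728, 0.1122]
tool_rot: [3.142, -0.003, 0.05]
contact_force: [-0.2, -0.1, -6.2]
grip_width: 0.0425
```

Request:
move_arm(steps=[3, -0.8, 3.5, 0, 0, 0, 0, 3, -0.8, 4.5, 0, 0, 0, 0, 3, -0.8, 4.5, 0, 0, 0, 0, 3, -0.8, 4.5, 0, 0, 0, 0, 3, -0.8, 4.5, 0, 0, 0, 0])

```text
time_s: 27.18
tcp_pos: [0.5104, -0.1461, 0.1099]
tool_rot: [-3.141, 0.001, 0.048]
contact_force: [1.7, -0.3, -6.2]
grip_width: 0.0424
```

Request:
move_arm(steps=[3, -0.8, 4.5, 0, 0, 0, 0, 3, -0.8, 4.5, 0, 0, 0, 0, 3, -0.8, 4.5, 0, 0, 0, 0, 3, -0.5, 3.5, 0, 0, 0, 0, 3, -0.4, 2.5, 0, 0, 0, 0])

```text
time_s: 27.8
tcp_pos: [0.4869, -0.3424, 0.1099]
tool_rot: [-3.141, 0.001, 0.047]
contact_force: [-0.2, 0.6, -7.3]
grip_width: 0.0426
```

Request:
move_arm(steps=[3, 0, 1, 0, 0, 0, 3, 3, 0, 0.6, 0, 0, 0, 5, 3, 0, 0, 0, 0, 0, 4, 3, 0, 0, 0, 0, 0, 1.3, 3, 0, 0, 0, 0, 0, 0])

```text
time_s: 28.42
tcp_pos: [0.4885, -0.3561, 0.1099]
tool_rot: [-3.141, 0.001, -0.183]
contact_force: [0.1, 1.3, -6.0]
grip_width: 0.0425
```

```bash
python3 - <<'E'
from bench import arm
import cv2, numpy as np
s=arm.get_image("side")["image"][60:220,270:450,::-1]; t=arm.get_image("top")["image"][160:320,365:500,::-1]
s=cv2.resize(s,None,fx=2.5,fy=2.5,interpolation=cv2.INTER_CUBIC);t=cv2.resize(t,None,fx=2.5,fy=2.5,interpolation=cv2.INTER_CUBIC)
cv2.imwrite("pics/c5.png",np.hstack([s,t])); print(arm.observe()["tcp_pos"],arm.observe()["tool_rot"])
E
```

```text
[ 0.48872221 -0.35620105  0.11015592] [-3.14130533e+00  4.22409340e-04 -1.82633182e-01]
```

View pics/c5.png

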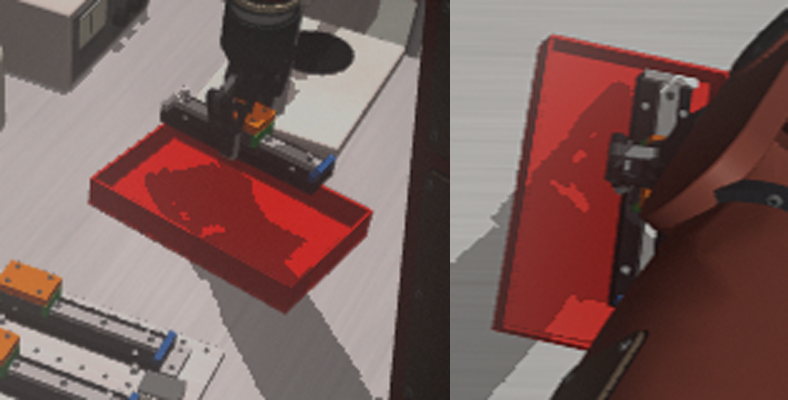

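c5 shows the slide level over the red tray and parallel to its long walls. Lower.

Request:
move_arm(steps=[3, 0.3, 0, 1.5, 0, 0, 0, 3, 0, 0, 2.5, 0, 0, 0, 3, 0, 0, 2.5, 0, 0, 0, 3, 0, 0, 2, 0, 0, 0, 3, 0, 0, 1, 0, 0, 0])

```text
time_s: 29.15
tcp_pos: [0.4909, -0.3561, 0.0131]
tool_rot: [-3.14, 0.003, -0.183]
contact_force: [-0.5, -0.3, -6.8]
grip_width: 0.0426
```

Request:
move_arm(steps=[3, 0, 0, 0.3, 0, 0, 0, 3, 0, 0, 0.3, 0, 0, 0, 3, 0, 0, 0.2, 0, 0, 0, 3, 0, 0, 0.1, 0, 0, 0, 3, 0, 0, 0, 0, 0, 0])

```text
time_s: 29.78
tcp_pos: [0.4919, -0.3571, 0.0066]
tool_rot: [3.141, -0.0, -0.184]
contact_force: [-0.0, 0.2, -6.8]
grip_width: 0.0424
```

Request:
move_arm(steps=[3, 0, 0, 0.2, 0, 0, 0, 3, 0, 0, 0.1, 0, 0, 0, 3, 0, 0, 0.1, 0, 0, 0, 3, 0, 0, 0.1, 0, 0, 0, 3, 0, 0, 0, 0, 0, 0])

```text
time_s: 30.4
tcp_pos: [0.4918, -0.357, 0.0025]
tool_rot: [-3.141, 0.001, -0.183]
contact_force: [-3.9, 3.8, 3.4]
grip_width: 0.0422
```

Request:
move_arm(steps=[4.8, 0, 0, 0, 0, 0, 0, 5.2, 0, 0, 0, 0, 0, 0, 6.5, 0, 0, 0, 0, 0, 0, 7.5, 0, 0, 0, 0, 0, 0, 8, 0, 0, 0, 0, 0, 0])

```text
time_s: 31.02
tcp_pos: [0.4919, -0.3571, 0.0013]
tool_rot: [3.142, -0.0, -0.184]
contact_force: [0.2, -0.0, 0.5]
grip_width: 0.0801
```

Request:
move_arm(steps=[8, 0, 0, -1, 0, 0, 0, 8, 0, 0, -3, 0, 0, 0, 8, 0, 0, -5, 0, 0, 0, 8, 0, 0, -5, 0, 0, 0, 8, 0, 0, -5, 0, 0, 0])

```text
time_s: 31.65
tcp_pos: [0.4918, -0.357, 0.1937]
tool_rot: [3.141, -0.001, -0.184]
contact_force: [0.6, -0.2, 0.4]
grip_width: 0.08
```

Request:
move_arm(steps=[8, -3, 3, -3, 0, 0, 0, 8, -3, 4, -1, 0, 0, 0, 8, -3, 4, 0, 0, 0, 0, 8, -3, 4, 0, 0, 0, 0, 8, 0, 0, 0, 0, 0, 0])

```text
time_s: 32.28
tcp_pos: [0.344, -0.4848, 0.2322]
tool_rot: [3.14, -0.0, -0.188]
contact_force: [0.0, 0.8, -0.4]
grip_width: 0.0798
```

```bash
python3 - <<'E'
from bench import arm
import cv2, numpy as np
s=arm.get_image("side")["image"][90:280,205:430,::-1]; t=arm.get_image("top")["image"][140:320,210:500,::-1]
cv2.imwrite("pics/s6.png",s);cv2.imwrite("pics/t6.png",t)
s=cv2.resize(s,(355,300),interpolation=cv2.INTER_CUBIC);t=cv2.resize(t,(440,273),interpolation=cv2.INTER_CUBIC)
o=np.zeros((300,795,3),np.uint8);o[:,:355]=s;o[:273,355:]=t
cv2.imwrite("pics/c6.png",o); print(arm.observe()["tcp_pos"],arm.observe()["time_s"])
E
```

```text
[ 0.34627495 -0.48263684  0.23176292] 32.375
```

View pics/c6.png

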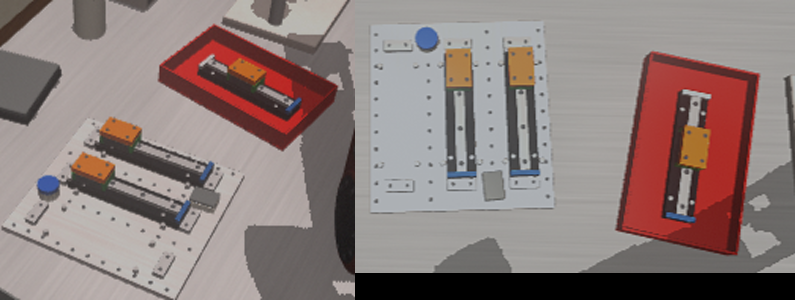

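c6 shows the rejected slide flat in the red tray, at about (688,155) in the top half of the picture. Its carriage is still out where it stuck. The other two slides are nested with carriages at the far end, the pot and box have not moved, and the arm is clear. Handing in.

```bash
python3 -c "
from bench import arm
print(arm.hand_in())"
```

```text
the job is handed in; nothing more can be done
None
```

I checked all three slides, put the one that binds in the red reject tray, and handed the job in after about 32 s; no verdict is reported. Left and right are as seen in the top view.

| Slide | Home stop | Run out | Result |
|---|---|---|---|
| Right | reached, 7–9 N | full travel, about 124 mm | good, left in its nest at the far end |
| Middle | reached, 7–9 N | full travel, about 124 mm | good, left in its nest at the far end |
| Left | reached, 7–9 N | stopped dead at about 71 mm, 9 N | rejected |

- **Forces:** no reading on a carriage passed about 12 N, but readings came only at the end of each move, so brief peaks would not show.
- **Rejected slide:** I lifted it by its base (about 0.67 kg by the wrist force) and lowered it until it touched the tray floor before opening the fingers.
- **Last pictures:** it lies flat and wholly inside the red tray with its carriage still out where it stuck. The good slides are in their nests with carriages at the far end. The pot and shim box look undisturbed. The arm is clear of everything. I judged these by eye and did not re-measure them, and the grey tray was outside those last crops.
- **Disagreements:** two-view heights came out about 2 mm low on the carriage tops and 5–6 mm low on the plate. My side-view readings of the red tray's corners were too rough to use. I went by the top view with the stated heights instead, and the contact positions matched those within about 1 mm.

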